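# Fit a fresh cell in the tasting room's brewing timer

## Robot

A 7-joint arm with a two-finger parallel gripper is mounted at the origin on the work surface. World frame = base frame: x ahead of the robot, y to its left, z up, the work surface at z = 0. Lengths are in m, angles in rad, forces in N, time in s.
With the tool pointing down it reaches from about 0.425 to 0.95 m from the base axis. Payload 4.7 kg.
Tool frame: the origin (TCP) lies between the finger pads; the fingertips stand 25 mm ahead of it and the grasp point (between the pads) lies 6 mm ahead of it; x points along the fingers, z is the direction in which the jaws open and shut, and the axes are right-handed (so a half turn about x gives the same grasp; the last joint's range is limited). The gripper opens to 85 mm and grips with 20 to 120 N. Pads are 22 mm wide; open, the fingers measure 114 mm over their backs; the gripper's body (76 mm by 85 mm) begins 54 mm behind the grasp point. The pads swing forward as they close: fully open they stand 13 mm farther back than shut.
Start: joints at [-1.265, 0.469, -0.049, 1.532, 0.024, 1.141, -0.082], TCP at [0.222, 0.638, 0.256] pointing down, gripper open.
Joint ranges: [-2.59, 2.59], [-0.33, 1.99], [-1.39, 1.29], [0.1, 2.45], [-1.04, 4.18], [0.21, 1.99], [-2.66, 2.66]. Speed limits (rad/s): [2.57, 2.57, 3.14, 3.14, 3.14, 3.14, 3.14].

## Interface

Orientations are given as a 3x3 rotation matrix whose columns are the frame's x, y, z axes.
In Python, from rig import * gives the robot as it stands. Calls block until the motion is done:
- movep(position, orientation): joint-space move of the TCP to a pose.
- move_l(position, attitude=None, feed=0.15, until_force=None): straight line of the TCP; attitude=None keeps the orientation; feed is the mean speed in m/s. With until_force (N) it stops when the force on the tool has changed by that much, and returns True; else False.
- move_joints(angles): joint-space move.
- command_gripper(opening, newtons=None): finger opening in m; newtons is the grip in N (None keeps the last); returns when the fingers have stopped.
- sleep(seconds).
- inverse_kinematics(position, orientation): joint angles nearest the present ones, or None.
- sense(): the state.
- camera(name): name is "side" or "top" or "wrist"; returns (picture, depth): 400x640x3 uint8, red, green, blue; 400x640 float32, m along the optical axis (not along the pixel's ray), 0 where there is no reading.
- camera_params(name): a dict with "K" (3x3 intrinsics, pixels), "position" and "rotation" of the camera in the world; the wrist camera has in their place "tool_from_camera" (4x4, takes a point from camera to tool coordinates, whose origin is the TCP and whose axes are the tool frame's). Camera axes: x right, y down, z forward; pixel columns grow to the right and rows downward; lengths in m; the calibration is good to about 2 mm. A picture is of the moment at which its call begins: read the wrist's pose just before it. camera_params takes no time and is no camera call.
A pose or a line that the arm cannot do raises Unreachable and nothing moves.
- finish_job(): hands the job in, once; it reports no verdict.
The state is a dict: "time_s": time; "joint_pos": joint angles; "qd": joint speeds; "joint_efforts": joint torques, N m; "position": TCP position; "tcp_rot": TCP orientation; "wrist_force": force on the tool from outside, world axes, zero at the start; "ft_torque": the same for the moment, N m; "finger_gap": finger opening in m.
Only numpy, scipy, OpenCV 4.12 (cv2) and the standard library are available. Lean on these libraries where they do the work, as an engineer would, in place of code of your own. Each camera call takes 0.05 s, during which the arm holds its last target.

## Task

Put the larger of the two spare cells into the open bay of the brewing timer: push its flat end back against the coil spring, drop the nub end in behind the fixed contact, and let go, so that the cell lies level and fully home, held by the spring, flat end to the spring and nub to the fixed contact.

Things in the scene. Friction and masses are not known exactly. Their poses are not given: they have to be found in the camera images.
- cell_centre (a point): Centre of the larger cell: steel cylinder, 33 mm across, 61.5 mm long, 140 g, lying along its own y: nub end at -y (bright third), flat end at +y (dark sleeve), +y within 35 deg of world +y. Centre 33 mm above the counter, on a wooden rest's two V saddles, 17.5 to 22.5 mm either side along y; fingers fit between them down to a 6 mm base. The like cell nearby (26 x 50 mm) is too short for the bay.
- cell_nub (a point): Tip of the larger cell's nub (a stub 9.6 mm wide, 2 mm long, in the middle of its end face), 30.75 mm from the cell's centre along the cell's -y.
- bay_seat (a point): Centre of the cell when home in the fixed timer, 33 mm above the counter. z up, y along the bay to the spring. V saddles as on the rest centre the cell (arms to 18 mm each side, 28 mm above the counter); fingers fit between, base top at 6 mm. Fixed contact: wall, inner face at y = -30.75 mm, 6 mm thick, 34 mm wide, top 1 mm above this point. White clock box beyond y = -75 mm, top 42 mm above the counter.
- spring (a joint): Push of the spring plate to bay +y: 0 free, 0.006 cell home, 0.024 m stop; resists 2.4 N plus 0.4 N per mm. Plate 22 x 22 mm, 3 mm thick, centred on the bay's axis, face at y = +24.75 mm from bay_seat when free: gap to the fixed contact 55.5 mm free, 79.5 mm at the stop. Coil behind it runs into a grey block from y = 55 mm, top 50 mm above the counter.
Not all that is in view belongs to the job. What is shaped like the part that bears cell_centre but orange, red or turquoise is not meant.

How it is judged:
At the end, for the whole second after the job is handed in: The larger cell lies home in the bay: its centre within 6 mm across and in height and 5 mm along the bay of the seat point, within 10 degrees of the bay's axis, nub towards the fixed contact, with the spring contact pushed in 2 to 11 mm by it (x of cell_centre in the frame of bay_seat between -0.006 and 0.006 m and y of cell_centre in the frame of bay_seat between -0.005 and 0.005 m and z of cell_centre in the frame of bay_seat between -0.006 and 0.006 m and angle between the y axis of cell_centre and the y axis of bay_seat, either way round below 0.17 rad and y of cell_nub in the frame of bay_seat below -0.02 m and value of joint spring between 0.002 and 0.011 m); the robot touches nothing.
It also fails if it takes over 48 s, if anything falls off the work surface, if the arm or the gripper's body presses on something with over 40 N, if the wrist force passes 120 N, or if a joint passes its speed limit or range.

## Working session

There is one attempt and no reset: what is moved stays moved. The work goes in short steps, each a Python script; the robot and the scene stay as the last script left them, time stands still between calls to the robot, and variables do not carry over. Pictures are saved under pics/ and viewed, and the job is handed in when it is done.

```bash
mkdir -p pics; ls; python3 - <<'E'
from rig import *
import cv2,numpy as np
np.set_printoptions(precision=4,suppress=True)
s=sense();print(s)
for n in("top","side"):
    p,d=camera(n);cv2.imwrite(f"pics/{n}0.png",p[:,:,::-1]);np.savez(f"{n}0.npz",p=p,d=d);print(n,camera_params(n),d.min(),d.max())
E
```

```text
pics
{'time_s': 0.0, 'joint_pos': array([-1.2649,  0.4695, -0.0486,  1.5337,  0.0241,  1.141 , -0.0823]), 'qd': array([-0.0012, -0.    , -0.0001, -0.0006, -0.0002,  0.0009, -0.0014]), 'joint_efforts': array([ -0.0012, -51.032 ,  -0.0475, -23.7715,   0.0107,   0.0077,
        -0.    ]), 'position': array([0.2216, 0.637 , 0.2553]), 'tcp_rot': array([[-0.0006, -0.9445,  0.3285],
       [-0.0019,  0.3285,  0.9445],
       [-1.    , -0.0001, -0.002 ]]), 'wrist_force': array([ 0.7021, -1.0109, -0.5949]), 'ft_torque': array([-0.0016,  0.0264,  0.0111]), 'finger_gap': 0.08515425578003692}
top {'K': array([[389.7389,   0.    , 315.31  ],
       [  0.    , 389.7389, 197.1375],
       [  0.    ,   0.    ,   1.    ]]), 'position': array([ 0.5464, -0.0741,  0.8175]), 'rotation': array([[-0.0293, -0.998 ,  0.056 ],
       [-0.9984,  0.032 ,  0.0474],
       [-0.0491, -0.0546, -0.9973]])} 0.0 1.6965678
side {'K': array([[393.5306,   0.    , 315.6675],
       [  0.    , 393.5306, 198.436 ],
       [  0.    ,   0.    ,   1.    ]]), 'position': array([0.014 , 0.4593, 0.531 ]), 'rotation': array([[-0.6494, -0.4085,  0.6415],
       [-0.7601,  0.3217, -0.5646],
       [ 0.0243, -0.8542, -0.5194]])} 0.0 3.3167973
```

View pics/top0.png

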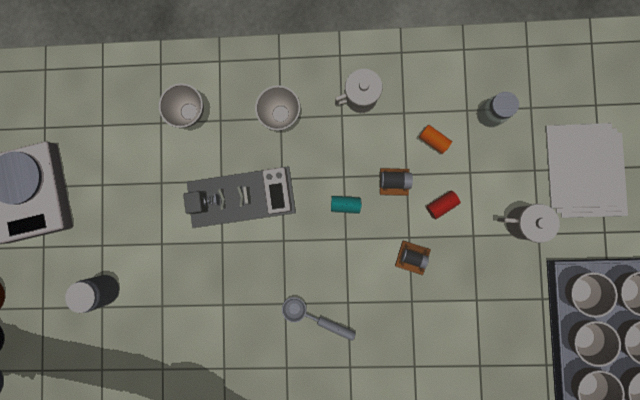

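View pics/side0.png

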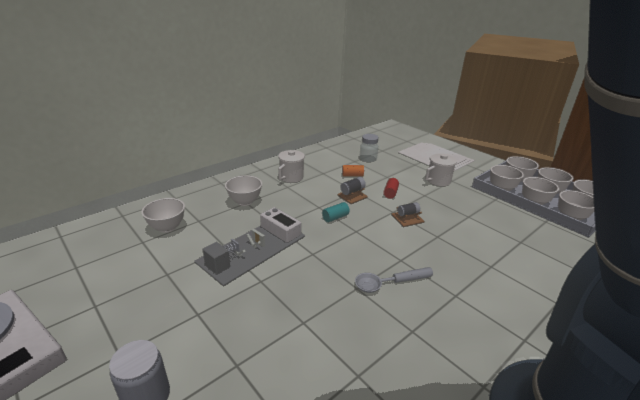

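The top view shows the timer at about (240,197), with the spring block on the left (+y) and the clock box on the right. The larger cell is on its rest at (396,180) with its bright end to the right, and the smaller cell is at (413,258). Next I'll enlarge the view and project pixels to positions.

```bash
cat > h.py <<'E'
import numpy as np,cv2
from rig import *
np.set_printoptions(precision=4,suppress=True)
def ray(K,R,t,uv,z):
    uv=np.atleast_2d(np.array(uv,float)); d=np.c_[(uv-K[:2,2])/[K[0,0],K[1,1]],np.ones(len(uv))]@R.T
    return t+d*((z-t[2])/d[:,2])[:,None]
def cam(n,s=None):
    c=camera_params(n)
    if n!="wrist": return c["K"],c["rotation"],c["position"]
    T=c["tool_from_camera"]; return c["K"],s["tcp_rot"]@T[:3,:3],s["position"]+s["tcp_rot"]@T[:3,3]
def pts(d,K,R,t):
    v,u=np.mgrid[:d.shape[0],:d.shape[1]]
    P=np.stack([(u-K[0,2])/K[0,0]*d,(v-K[1,2])/K[1,1]*d,d],-1)
    return P@R.T+t
E
python3 - <<'E'
from h import *
f=np.load("top0.npz");p=f["p"];c=cam("top")
print(ray(*c,[(396,180),(413,258),(244,197),(200,202)],.033))
P=pts(f["d"],*c)
a=cv2.resize(p[140:290,170:470],None,fx=2.6,fy=2.6,interpolation=cv2.INTER_CUBIC)
cv2.imwrite("pics/top0c.png",a[:,:,::-1])
print(np.median(P[300:380,400:480,2]),P[180,396],P[258,413],P[202,195],P[195,276],P[196,244])
print(camera_params("wrist"))
E
```

```text
[[ 0.6197 -0.1995  0.033 ]
 [ 0.4638 -0.2266  0.033 ]
 [ 0.5954  0.1085  0.033 ]
 [ 0.5881  0.1997  0.033 ]]
-0.0006406706968813958 [ 0.6183 -0.1973  0.0472] [ 0.4646 -0.2252  0.04  ] [0.5876 0.2042 0.0491] [0.5968 0.0416 0.0418] [0.5974 0.1082 0.034 ]
{'K': array([[301.64  ,   0.    , 318.1615],
       [  0.    , 301.64  , 201.9365],
       [  0.    ,   0.    ,   1.    ]]), 'tool_from_camera': array([[ 0.0006, -0.2896,  0.9571, -0.1191],
       [ 0.0004, -0.9571, -0.2896,  0.0734],
       [ 1.    ,  0.0006, -0.0005, -0.0009],
       [ 0.    ,  0.    ,  0.    ,  1.    ]])}
```

View pics/top0c.png

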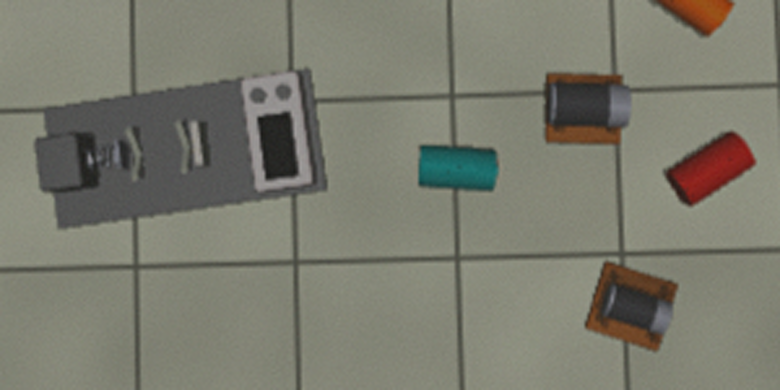

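The depth readings agree: the cell at (396,180) has its top at about 47 mm, so it's the larger one, and the other's top is at 40 mm. Next is a wrist view of the bay, then one of the cell.

```bash
cat >> h.py <<'E'
def att(yaw):  # tool y = axis direction rotated by yaw from world +y
    y=np.array([-np.sin(yaw),np.cos(yaw),0]);x=np.array([0,0,-1.]);return np.c_[x,y,np.cross(x,y)]
def snap(n,tag):
    s=sense();p,d=camera(n);cv2.imwrite(f"pics/{tag}.png",p[:,:,::-1]);K,R,t=cam(n,s);np.savez(f"{tag}.npz",p=p,d=d,K=K,R=R,t=t)
    print(tag,s["time_s"],s["position"],s["wrist_force"]);return s
E
python3 - <<'E'
from h import *
for yw in (0.08,0.08+np.pi):
    print(inverse_kinematics([.597,.11,.2],att(yw)),inverse_kinematics([.62,-.2,.2],att(yw)))
movep([.597,.11,.18],att(.08)); snap("wrist","w1")
movep([.619,-.198,.18],att(.0)); snap("wrist","w2")
E
```

```text
[-0.6069  0.4379  0.4779  1.785  -0.2377  0.9759  0.0466] [-0.3704  0.6423  0.944   1.6918 -0.5727  1.1091  0.8248]
[ 0.5245  0.7107 -1.1781  1.7188  0.7019  1.2039  2.381 ] [-0.4468  0.7264  1.1102  1.6955 -0.701   1.1746 -2.2086]
w1 2.425 [0.5969 0.1118 0.18  ] [-0.7146  0.2276  0.4838]
w2 3.6583 [ 0.6197 -0.1955  0.1797] [-0.1377 -0.1991  0.3918]
```

View pics/w1.png

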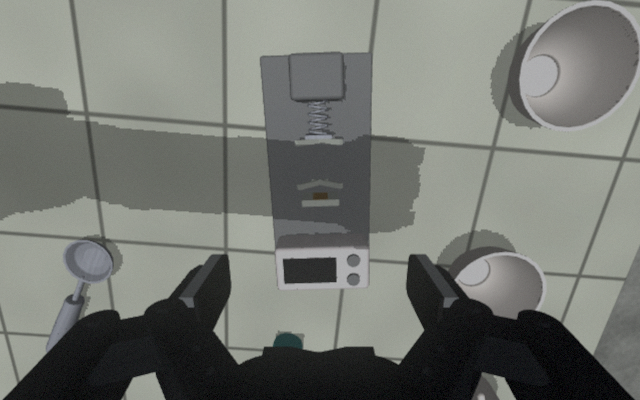

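View pics/w2.png

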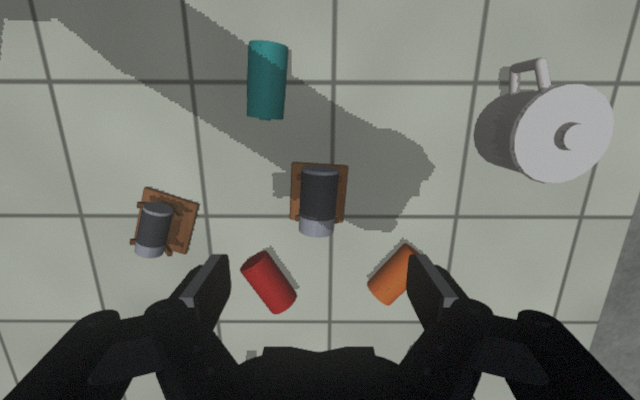

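w1 shows the timer: grey block at (316,77), coil and plate at (318,140), V saddle at (320,186), contact wall at (320,203), clock box at (322,268). w2 shows the larger cell at (319,200) with its bright end at the bottom (-y). Next I'll measure both.

```bash
python3 - <<'E'
from h import *
f=np.load("w1.npz");p=f["p"];a=cv2.resize(p[40:300,230:400],None,fx=2.3*1.3,fy=2.3,interpolation=cv2.INTER_CUBIC)
a=cv2.resize(p[45:225,255:380],None,fx=4.4*.75,fy=4.4*.75,interpolation=cv2.INTER_CUBIC)
g=np.load("w2.npz");b=cv2.resize(g["p"][150:245,280:360],None,fx=5,fy=5,interpolation=cv2.INTER_CUBIC)
h=max(len(a),len(b));o=np.zeros((h,a.shape[1]+b.shape[1],3),np.uint8);o[:len(a),:a.shape[1]]=a;o[:len(b),a.shape[1]:]=b
cv2.imwrite("pics/z1.png",o[:,:,::-1]);print(o.shape)
c=(f["K"],f["R"],f["t"]);P=pts(f["d"],*c)
Z=P[...,2]
print("floor",np.median(Z[20:60,150:220]))
for nm,(r0,r1,c0,c1),zr in (("block",(45,110,280,350),(.045,.055)),("box",(235,300,265,380),(.038,.047)),("wall",(195,212,295,350),(.028,.038)),("plate",(128,150,290,350),(.02,.05)),("sad",(178,195,290,350),(.018,.033))):
    m=np.zeros(Z.shape,bool);m[r0:r1,c0:c1]=1;m&=(Z>zr[0])&(Z<zr[1])&(f["d"]>0)
    q=P[m];print(nm,m.sum(),q.mean(0),q.min(0),q.max(0))
    if m.sum()>20:
        r=cv2.minAreaRect((q[:,:2]*1000).astype(np.float32));print(r)
P2=pts(g["d"],g["K"],g["R"],g["t"]);m=np.zeros(Z.shape,bool);m[150:245,285:355]=1;m&=P2[...,2]>.03
q=P2[m];print("cell",m.sum(),q.mean(0),q[:,2].max(),cv2.minAreaRect((q[:,:2]*1000).astype(np.float32)))
E
```

```text
(594, 813, 3)
floor 0.0014756973587165267
block 2562 [0.5874 0.2098 0.0511] [0.5657 0.1908 0.0461] [0.6093 0.2285 0.0539]
((587.0894775390625, 209.7135467529297), (41.780609130859375, 34.129703521728516), 6.416316509246826)
box 4042 [0.6064 0.0438 0.0435] [0.5605 0.0148 0.038 ] [0.6533 0.0688 0.047 ]
((606.9728393554688, 41.55779266357422), (90.11781311035156, 46.23460388183594), 6.459422588348389)
wall 325 [0.5996 0.1056 0.0347] [0.5823 0.1006 0.0281] [0.6166 0.1096 0.038 ]
((599.4805908203125, 105.03056335449219), (34.041412353515625, 6.817518711090088), 5.684213161468506)
plate 365 [0.5923 0.162  0.0342] [0.5724 0.1534 0.0201] [0.6144 0.1697 0.0475]
((592.743896484375, 162.94618225097656), (41.979331970214844, 14.91153621673584), 6.6372761726379395)
sad 217 [0.5984 0.1177 0.0241] [0.5767 0.1073 0.0181] [0.6185 0.1232 0.031 ]
((598.1069946289062, 114.1035385131836), (41.80141830444336, 13.951452255249023), 6.540178298950195)
cell 2519 [ 0.6196 -0.1969  0.0497] 0.29894642909438446 ((621.2821655273438, -176.53334045410156), (107.17670440673828, 37.58462142944336), 86.6574478149414)
```

View pics/z1.png

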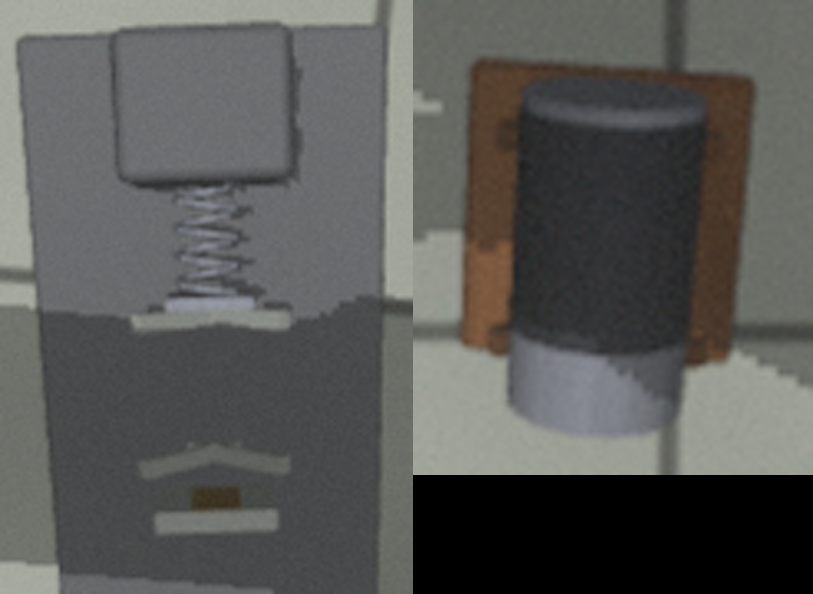

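```bash
python3 - <<'E'
from h import *
for n,(r0,r1,c0,c1) in (("w2",(140,250,285,355)),("top0",(160,200,370,425))):
    g=np.load(n+".npz");c=(g["K"],g["R"],g["t"]) if n[0]=="w" else cam("top")
    P=pts(g["d"],*c);Z=P[...,2];m=np.zeros(Z.shape,bool);m[r0:r1,c0:c1]=1;m&=(Z>.036)&(Z<.06)&(g["d"]>0)
    q=P[m];zs=np.percentile(q[:,2],[50,95]);print(n,m.sum(),zs,cv2.minAreaRect((q[:,:2]*1000).astype(np.float32)))
    # axis fit: bin along y, fit circle of R 16.5 -> midpoint
    for lo in np.arange(q[:,1].min(),q[:,1].max(),.01):
        b=q[(q[:,1]>=lo)&(q[:,1]<lo+.01)]
        if len(b)<8: continue
        A=np.c_[2*b[:,0],2*b[:,2],np.ones(len(b))];s=np.linalg.lstsq(A,(b[:,0]**2+b[:,2]**2),rcond=None)[0]
        print(lo+.005,len(b),s[:2],np.sqrt(s[2]+s[0]**2+s[1]**2),b[:,0].min(),b[:,0].max())
E
```

```text
w2 2433 [0.049  0.0517] ((619.6788940429688, -200.2133026123047), (59.74781036376953, 32.96600341796875), 86.56657409667969)
-0.225496553263061 335 [0.6183 0.0351] 0.015876071535081325 0.602001674645941 0.6337763512456924
-0.215496553263061 359 [0.6189 0.0354] 0.015911552517140284 0.6032340758343534 0.6352908301556073
-0.205496553263061 386 [0.6194 0.0353] 0.01625756169020643 0.6033687078258946 0.6359993662583036
-0.19549655326306098 411 [0.62   0.0353] 0.016206493663757877 0.6033881232781655 0.6367108235561509
-0.18549655326306097 418 [0.6206 0.0352] 0.016240913698319114 0.6045401360975148 0.6373042866216698
-0.17549655326306096 480 [0.6209 0.0385] 0.013203417378661642 0.6045488137078154 0.6373133576089803
-0.16549655326306095 44 [0.6128 0.0421] 0.005463227581205696 0.6055692416843775 0.6195974869962552
top0 500 [0.0468 0.0505] ((619.1000366210938, -199.17596435546875), (59.83125686645508, 32.27872085571289), 87.57644653320312)
-0.22399032667217533 80 [0.6177 0.0347] 0.014778626103458559 0.6022987977628448 0.6322024183838906
-0.21399032667217532 82 [0.6181 0.0348] 0.014675844933327221 0.602498591581685 0.6325296488593743
-0.20399032667217532 86 [0.6187 0.0343] 0.015565075819341974 0.6029851317855875 0.6351447282986777
-0.1939903266721753 86 [0.6194 0.0341] 0.015570297568106954 0.6030944911885966 0.6355599688539226
-0.1839903266721753 85 [0.6201 0.0343] 0.01547669370388797 0.6035241978967265 0.6356186701504154
-0.1739903266721753 80 [0.6209 0.0352] 0.014519508534968084 0.6040827031241154 0.6361486368711822
```

```bash
python3 - <<'E'
from h import *
A=att(-.057)
command_gripper(.06,40)
movep([.6195,-.2015,.10],A)
print(move_l([.6195,-.2015,.039],A,feed=.1,until_force=8))
sleep(.2);s=sense();print(s["time_s"],s["position"],s["wrist_force"])
print(command_gripper(.02,50));s=sense();print(s["finger_gap"],s["wrist_force"],s["position"])
snap("wrist","w3");snap("side","s3")
E
```

```text
False
5.4583 [ 0.62   -0.2017  0.0397] [-0.2108 -0.1633 -0.4539]
False
0.03153600830569425 [-3.1709  1.0239  5.3004] [ 0.6193 -0.2015  0.0395]
w3 5.8167 [ 0.6193 -0.2015  0.0395] [-3.1709  1.0239  5.3004]
s3 5.8667 [ 0.6193 -0.2015  0.0394] [-2.967   1.1272  6.258 ]
```

View pics/w3.png

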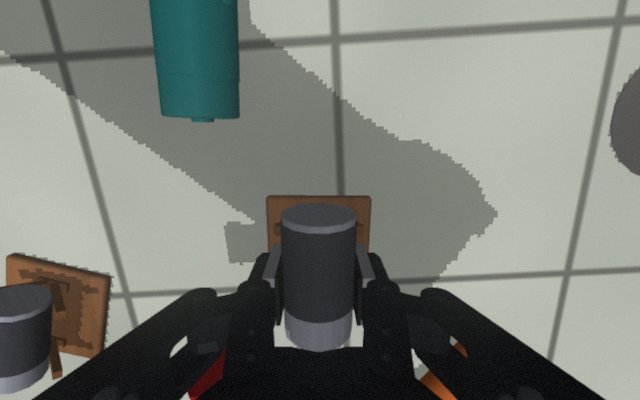

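The fingers hold the cell at a gap of 31.5 mm, centred. I'll lift it and look at it over the bay.

```bash
cat >> h.py <<'E'
S=np.array([.5955,.1385]);YB=.114;AX=np.array([-np.sin(YB),np.cos(YB)]);AB=att(YB)
LX=np.array([AX[1],-AX[0]])
def bay(x,y,zc): # tcp target for cell centre at bay (x,y), height zc
    q=S+x*LX+y*AX; return [q[0],q[1],zc+.0065]
E
python3 - <<'E'
from h import *
move_l([.6195,-.2015,.10],feed=.15);s=sense();print(s["finger_gap"],s["wrist_force"])
movep(bay(0,-.012,.085),AB);sleep(.3)
s=snap("wrist","w4");print(s["finger_gap"],bay(0,-.012,.085));snap("side","s4")
E
```

```text
0.0316237489521425 [ 0.1948  0.5287 -1.218 ]
w4 8.025 [0.5972 0.1255 0.0916] [ 0.1568  0.4377 -2.0463]
0.03144021409782261 [np.float64(0.596865038836819), np.float64(0.1265778915885664), 0.09150000000000001]
s4 8.075 [0.5971 0.1258 0.0915] [-0.0464 -0.0229 -1.1814]
```

View pics/w4.png

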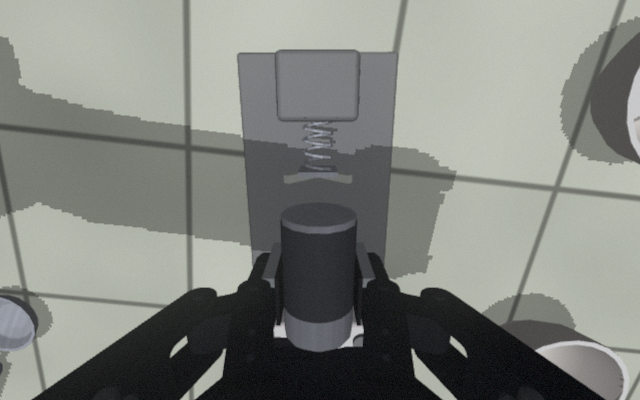

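View pics/s4.png

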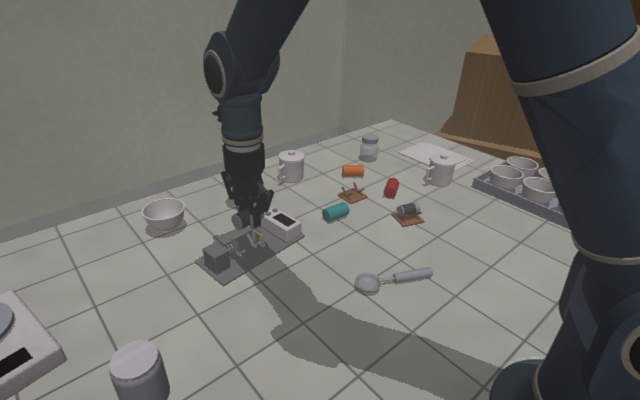

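The cell is held straight and the spring plate is visible ahead of it at (318,175). I'll measure both in this one view.

```bash
python3 - <<'E'
from h import *
g=np.load("w4.npz");P=pts(g["d"],g["K"],g["R"],g["t"]);Z=P[...,2]
def sel(r0,r1,c0,c1,z0,z1):
    m=np.zeros(Z.shape,bool);m[r0:r1,c0:c1]=1;m&=(Z>z0)&(Z<z1)&(g["d"]>0);q=P[m];d=q[:,:2]-S
    return np.c_[d@LX,d@AX,q[:,2]]*1000
def mr(q):return cv2.minAreaRect(q[:,:2].astype(np.float32))
for n,b in (("block",(45,125,265,370,.045,.056)),("plate/sad",(160,190,275,365,.02,.05)),("cell",(195,355,278,360,.086,.12))):
    q=sel(*b);print(n,len(q),mr(q),q[:,2].mean(),np.percentile(q[:,1],[1,99]))
q=sel(195,355,282,356,.07,.12)
for lo in range(-40,25,8):
    b=q[(q[:,1]>=lo)&(q[:,1]<lo+8)]
    if len(b)<30:continue
    A=np.c_[2*b[:,0],2*b[:,2],np.ones(len(b))];s=np.linalg.lstsq(A,(b[:,0]**2+b[:,2]**2),rcond=None)[0]
    print(lo+4,len(b),s[:2],np.sqrt(s[2]+s[0]**2+s[1]**2),np.percentile(b[:,2],98))
q=sel(160,190,275,365,.036,.05);print("plate top",len(q),q.mean(0),q.min(0),q.max(0))
d=sense()["position"][:2]-S;print("tcp bay",d@LX,d@AX,sense()["time_s"],sense()["wrist_force"])
E
```

```text
block 5948 ((0.031772613525390625, 71.77540588378906), (33.648582458496094, 42.23334503173828), 89.86627197265625) 51.238565032256226 [55.0176 88.0168]
plate/sad 796 ((0.080902099609375, 24.447031021118164), (14.803923606872559, 42.34868240356445), 89.99150085449219) 35.40001918422866 [17.1604 31.2075]
cell 10296 ((0.3072032928466797, -12.240690231323242), (60.82764434814453, 36.81942367553711), 89.41626739501953) 99.8281595362889 [-40.5034  17.8144]
-36 982 [ 0.2616 87.0401] 15.978623316320329 103.59098926894823
-28 988 [ 0.2848 86.9468] 16.216637120156257 103.69368455783068
-20 1192 [ 0.3228 86.283 ] 17.12657448645769 103.89818238539074
-12 1228 [ 0.3672 86.7824] 16.66188758665636 104.06062299288153
-4 1270 [ 0.4035 86.9577] 16.443934289020703 103.9976302169678
4 1314 [ 0.4449 87.155 ] 16.258266201402773 104.00564662337652
12 1405 [ 0.4504 87.365 ] 16.022774127184324 103.98698938374223
20 1672 [ 0.4605 88.7948] 11.851132860409189 103.03750864206634
plate top 397 [-0.1351 27.0677 43.7626] [-10.8873  24.4595  36.0494] [10.9632 31.2057 47.4629]
tcp bay 7.266171119334114e-05 -0.012552140979953238 8.125 [-0.0591  0.0808 -0.7121]
```

The view puts the bay where I estimated it: block face at 55.0 mm, x error about 0. The cell is level and has under 0.5 mm offset in the hand. Now I'll lower it in front of the plate, then push against the spring.

```bash
python3 - <<'E'
from h import *
def st(t):
    s=sense();d=s["position"][:2]-S;print(t,s["time_s"],"bay",d@LX*1e3,d@AX*1e3,"zc",s["position"][2]*1e3-6.5,s["wrist_force"],s["finger_gap"])
command_gripper(.02,70);st("g")
x=-.0003
print(move_l(bay(x,-.012,.0525),AB,feed=.06,until_force=8));sleep(.2);st("down")
print(move_l(bay(x,.0045,.0525),AB,feed=.04,until_force=20));sleep(.3);st("push")
snap("wrist","w5");snap("side","s5")
E
```

```text
g 8.3417 bay -0.0067500869576669 -11.991148773709037 zc 85.01160977029892 [-0.1189 -0.7014 -1.2471] 0.031081380584388623
False
down 9.2333 bay -0.040244958015234124 -11.973734128351888 zc 52.86075321494353 [ 0.2396  0.722  -1.3542] 0.0311730143800238
False
push 10.0917 bay -0.12454529521930797 2.5507131419690503 zc 52.74560543512911 [ 0.0263 -5.7259  2.1062] 0.030885243220853908
w5 10.0917 [0.5951 0.141  0.0592] [ 0.0263 -5.7259  2.1062]
s5 10.1417 [0.5951 0.141  0.0592] [ 0.322  -6.1082  0.9925]
```

View pics/w5.png

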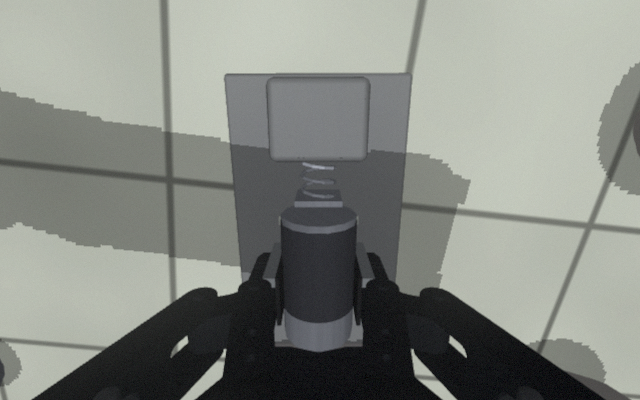

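The spring plate is pressed in. The 5.7 N reading corresponds to about 8.3 mm of push. I'll check that the cell hasn't tilted or slipped.

```bash
cat > meas.py <<'E'
from h import *
def cellm(tag,zt):
    g=np.load(tag+".npz");P=pts(g["d"],g["K"],g["R"],g["t"]);Z=P[...,2]
    m=np.zeros(Z.shape,bool);m[195:360,282:356]=1;m&=(Z>zt-.03)&(Z<zt+.02)&(g["d"]>0);q=P[m];d=q[:,:2]-S;q=np.c_[d@LX,d@AX,q[:,2]]*1e3
    t=q[(q[:,2]>zt*1e3-4)];print("top y range",np.percentile(t[:,1],[.5,99.5]))
    for lo in range(-32,32,8):
        b=q[(q[:,1]>=lo)&(q[:,1]<lo+8)]
        if len(b)>100: print(lo+4,len(b),np.median(b[abs(b[:,0])<4,2]))
E
python3 -c "
from meas import *
cellm('w4',.1035)
cellm('w5',.0712)"
```

```text
top y range [-40.9303  17.7619]
-28 988 102.92028768668222
-20 1192 103.19322155588587
-12 1228 103.23709517758067
-4 1270 103.16790788265597
4 1314 103.19429380383217
12 1405 103.12328022672965
20 1638 92.89657849745379
top y range [-25.2778  33.3135]
-28 203 70.3378556959251
-20 994 70.44371628954721
-12 997 70.55003631131923
-4 1183 70.77491856444136
4 1235 70.77627076960796
12 1283 70.72659665349742
20 1315 70.74079920242058
28 1400 70.56669575439227
```

There's no slip and the cell is level, with the nub about 2.6 mm clear of the contact. I'll lower it straight down, then ease it to -y.

```bash
python3 - <<'E'
from h import *
def st(t):
    s=sense();d=s["position"][:2]-S;print(t,s["time_s"],"bay",d@LX*1e3,d@AX*1e3,"zc",s["position"][2]*1e3-6.5,s["wrist_force"],s["finger_gap"])
x=-.0003
print(move_l(bay(x,.005,.0525),AB,feed=.03));st("p")
print(move_l(bay(x,.005,.040),AB,feed=.03,until_force=12));st("d1")
print(move_l(bay(x,.005,.0332),AB,feed=.02,until_force=12));sleep(.2);st("d2")
snap("wrist","w6")
E
python3 -c "
from meas import *
cellm('w6',.0515)"
```

```text
False
p 10.4417 bay -0.14134660560522183 2.9825552203257844 zc 52.73405714775759 [ 0.7568 -4.2422  0.2277] 0.031118198992310483
False
d1 11.0083 bay 0.2274413672678421 2.864948068449862 zc 40.1920404418801 [ 1.4025 -4.9524 -0.7631] 0.03082265740473217
False
d2 11.7 bay 0.45768861059133686 2.989156581813031 zc 33.78902570291813 [ 1.2667 -6.0551  1.4059] 0.0308889251388202
w6 11.7 [0.5956 0.1415 0.0403] [ 1.2667 -6.0551  1.4059]
top y range [-25.0611  33.7803]
-28 182 50.982255952625586
-20 986 51.34307722289463
-12 993 51.54949703204897
-4 1181 51.78953034264918
4 1230 51.779665860124744
12 1283 51.78985769026687
20 1299 51.76624059266052
28 1412 51.766637522083585
```

View pics/w6.png

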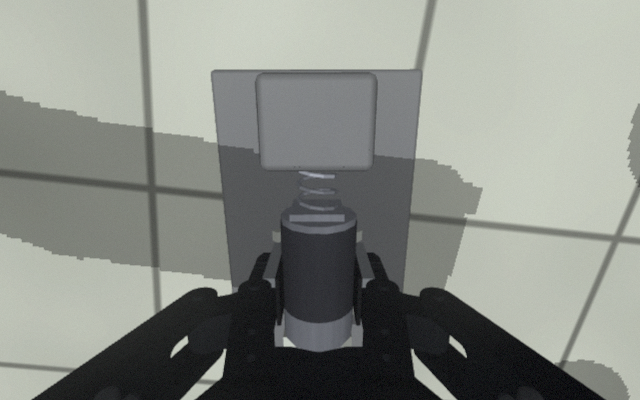

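The cell is down between the contact and the plate, with the nub in behind the contact. I'll ease it to -y until it touches, then settle and release it.

```bash
python3 - <<'E'
from h import *
def st(t):
    s=sense();d=s["position"][:2]-S;print(t,s["time_s"],"bay",d@LX*1e3,d@AX*1e3,"zc",s["position"][2]*1e3-6.5,s["wrist_force"],s["finger_gap"])
x=0
print(move_l(bay(x,.001,.0330),AB,feed=.02,until_force=10));sleep(.2);st("a")
print(move_l(bay(x,-.001,.0330),AB,feed=.02,until_force=6));sleep(.2);st("b")
snap("wrist","w7")
E
python3 -c "
from meas import *
cellm('w7',.0515)"
```

```text
False
a 12.3 bay 0.43854088298900795 0.4164585619535874 zc 33.57679884664567 [-0.8767 -5.0374  6.244 ] 0.03145096049036674
False
b 12.75 bay 0.36075999020510263 -0.42816722935849283 zc 33.48319418325179 [-0.5742 -2.9429  5.5084] 0.031377048859366326
w7 12.75 [0.5959 0.1381 0.04  ] [-0.5742 -2.9429  5.5084]
top y range [-28.3807  30.345 ]
-28 593 50.93718387430277
-20 996 50.97907147707362
-12 1071 51.35055310290369
-4 1188 51.44897789797734
4 1244 51.52938125154694
12 1288 51.577213910773445
20 1336 51.60627097169379
28 1797 50.94673286433438
```

The cell rests on the saddles, carrying a 5.5 N upward force, and is within about 0.5 mm of home. Releasing it now.

```bash
python3 - <<'E'
from h import *
command_gripper(.06);sleep(.2)
s=sense();print(s["time_s"],s["wrist_force"],s["finger_gap"])
p=s["position"]
move_l([p[0],p[1],.18],AB,feed=.12);sleep(.5)
snap("wrist","w8");snap("top","t8")
a=np.load("w8.npz");P=pts(a["d"],a["K"],a["R"],a["t"]);Z=P[...,2]
d=P[...,:2]-S;X=d@LX*1e3;Y=d@AX*1e3
m=(abs(X)<19)&(Y>-29.5)&(Y<33)&(Z>.038)&(Z<.056);print(m.sum(),cv2.minAreaRect(np.c_[X[m],Y[m]].astype(np.float32)),np.percentile(Y[m],[1,99]))
for lo in range(-32,40,8):
    b=(abs(X)<4)&(Y>=lo)&(Y<lo+8)&(Z<.08);e=(abs(X)<17)&(Y>=lo)&(Y<lo+8)&(Z<.08)&(Z>.04)
    if b.sum()>5:print(lo+4,np.median(Z[b]),X[e].mean() if e.any() else None)
q=a["p"];cv2.imwrite("pics/w8z.png",cv2.resize(q[40:310,230:410],None,fx=2.2*1,fy=2.2,interpolation=cv2.INTER_CUBIC)[:,:,::-1])
E
```

```text
13.3917 [ 0.4129 -0.722   0.3404] 0.05982537516437877
w8 15.2167 [0.5955 0.1376 0.1799] [-0.5582  0.0649 -0.1203]
t8 15.2667 [0.5955 0.1376 0.18  ] [-0.6607  0.2228  1.6266]
2501 ((0.6406841278076172, 1.9597358703613281), (32.66756057739258, 62.039642333984375), 0.009903955273330212) [-28.0271  32.198 ]
-28 0.05120211601714572 0.29032962728857536
-20 0.051319492103061234 0.42903317683456166
-12 0.05148580754853563 0.6876803090630352
-4 0.05174621888529271 0.4050320142058095
4 0.05160286392520562 0.7908321237486245
12 0.05166939557167971 0.5313180757541031
20 0.05167039296668133 0.6997312104017024
28 0.051016849166944656 0.7305540852669538
36 0.03403913983324153 0.08446144353512061
```

View pics/w8z.png

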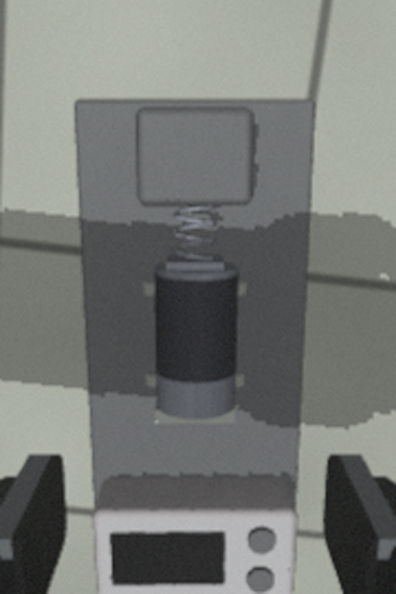

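The enlarged view shows the cell lying in the saddles, dark end against the spring plate and bright end at the contact wall, with the fingers clear. It's level to about 0.5 mm over its length and 0.6 mm off the axis. Handing in.

```bash
python3 -c "
from rig import *
print(finish_job(), sense()['time_s'])"
```

```text
the job is handed in; nothing more can be done
the job is handed in; nothing more can be done
```

The larger cell is in the bay, flat end to the spring and nub to the fixed contact. I handed the job in just after the last check at 15.3 s, well inside the 48 s limit; no verdict is reported.

**What I did:** I found the cell and the bay by depth and colour in the top and wrist views. I then gripped the cell at mid-length, pushed the spring plate in about 8–9 mm with the cell raised above the contact, lowered it, and eased it against the contact. Last, I released it and lifted clear.

**Last checks:**
- **Position:** after release the cell was about 0.6 mm off the bay axis and level to about 0.5 mm over its length.
- **Along the bay:** just before release it was within about 0.5 mm of the seat. After release I have no clean figure, because my area mask took in some of the plate and read its far end at about 32 mm instead of 30.75 mm.
- **Spring:** I didn't read the push directly; with the cell home it should be about 6 mm.
- **Height:** the wrist camera read the cell top at about 51.5 mm instead of the nominal 49.5 mm. It also read the counter about 1.5 mm high, so I put most of this down to calibration.
- **Robot:** the fingers were open and clear of the cell when I handed in. The highest wrist force I saw was about 8 N.

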